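Press two popped-up tub lids home

TASK

The press-in lids of the three white ingredient tubs on the counter stand up a finger's breadth off their rims, not yet pressed in. Press both green lids straight down until they are fully home on their tubs. Leave the yellow lid up as it is, since that tub is still to be refilled, and do not push the tubs about or tip them.

Things in the scene. Friction and masses are not known exactly. Their poses are not given: they have to be found in the camera images.
- green_low_lid_top (a point): Centre of the flat top of the green lid (flat, 189 mm across, 8 mm skirt) of a loose white tub (130 mm tall, 140 mm wide foot, 0.5 to 1 kg). The lid only slides straight down, resists with about 6 N, stays put and stops hard when home. z of this point: 145 to 148 mm at the start, 134 mm fully home; z axis up. Press within 40 mm of the centre, or the tub may tip.
- green_tall_lid_top (a point): Centre of the flat top of the green lid (flat, 189 mm across, 8 mm skirt) of a loose white tub (150 mm tall, 140 mm wide foot, 0.5 to 1 kg). The lid only slides straight down, resists with about 6 N, stays put and stops hard when home. z of this point: 165 to 168 mm at the start, 154 mm fully home; z axis up. Press within 40 mm of the centre, or the tub may tip.
- yellow_lid_top (a point): Centre of the flat top of the yellow lid (flat, 189 mm across, 8 mm skirt) of a loose white tub (130 mm tall, 140 mm wide foot, 0.5 to 1 kg). The lid only slides straight down, resists with about 6 N, stays put and stops hard when home. z of this point: 145 to 148 mm at the start, 134 mm fully home; z axis up. Press within 40 mm of the centre, or the tub may tip.

How it is judged (in metres and radians):
At the end, for the whole second after the job is handed in: Both green lids are fully home (top within 3 mm of its home height), the yellow lid is still up (top at least 140 mm above the counter), and all three tubs stand upright (within 0.1 rad), no lid more than 60 mm from where it began (angle between each of green_low_lid_top, green_tall_lid_top, yellow_lid_top's own z axis and vertical below 0.1 rad and height (world z) of green_low_lid_top between 0.128 and 0.137 m and height (world z) of green_tall_lid_top between 0.148 and 0.157 m and height (world z) of yellow_lid_top above 0.14 m and distance of each of green_low_lid_top, green_tall_lid_top, yellow_lid_top from where it was at the start of the episode below 0.06 m); the robot touches nothing.
It fails at once if the yellow lid is pressed down (its top below 140 mm) (height (world z) of yellow_lid_top below 0.14 m).
It fails at once if a tub is tipped by more than 0.3 rad (angle between any of green_low_lid_top, green_tall_lid_top, yellow_lid_top's own z axis and vertical above 0.3 rad).
It fails at once if a tub is pushed more than 60 mm away (distance of any of green_low_lid_top, green_tall_lid_top, yellow_lid_top from where it was at the start of the episode above 0.06 m).
It also fails if it takes over 40 s, if anything falls off the work surface, if the arm or the gripper's body presses on something with over 40 N, if the wrist force passes 120 N, or if a joint passes its speed limit or range.

ROBOT

A 6-joint arm with a two-finger parallel gripper is mounted at the origin on a cart in front of the work surface, level with it; the furniture and walls round the work are solid. World frame = base frame: x ahead of the robot, y to its left, z up, the work surface at z = 0. Lengths are in mm, angles in degrees, forces in N, time in s.
With the tool pointing down it reaches from about 325 to 775 mm from the base axis. Payload 5.5 kg.
Tool frame: the origin (TCP) lies on the centre line of the jaws, within the pads' length; the fingertips stand 17 mm ahead of it and the grasp point (between the pads) lies 2 mm behind it; z points along the fingers, y is the direction in which the jaws open and shut (so a half turn about z gives the same grasp; the last joint's range is limited). The gripper opens to 85 mm and grips with 20 to 120 N. Pads are 22 mm wide; open, the fingers measure 114 mm over their backs; the gripper's body (76 mm by 85 mm) begins 54 mm behind the grasp point. The pads swing forward as they close: fully open they stand 13 mm farther back than shut.
Start: joints at [-72.806, 5.22, 70.514, -0, 104.267, -3.249], TCP at [209.567, -562.226, 248.275] pointing down, gripper open.
Joint ranges: [-164.24, 164.24], [-49.07, 125.15], [9.68, 141.18], [-86.29, 266.29], [3.28, 154.24], [-151.56, 151.56]. Speed limits (degrees/s): [147.25, 147.25, 172.46, 180, 180, 180].

INTERFACE

Orientations are given as a 3x3 rotation matrix whose columns are the frame's x, y, z axes.
In Python, from bench import observe, get_image, ctrl, boxes_of, silhouettes, tip_of gives the robot as it stands.
- The arm moves only by the tool step_arm, never from a script. Its argument "steps" is a list of rows, each a list of 3 entries, a list of its own where there are three numbers: the shift along the tool's x, y, z in m, then the turn about the tool's z in degrees, then the opening, from 0 (shut) to 1 (fully open). A call has exactly 8 rows; each row is the pose to reach, as a shift and turn from the pose commanded when the call began, along the tool's axes at that moment; what a row does not reach only later rows make up. A row lasts 1/8 s, in which the tool goes at most 62.5 mm and 10.7 degrees, less where a joint would pass 70% of its speed; a pose out of reach is approached as far as the arm can. A call with a gripper value outside its range is refused whole. The fingers move at their own pace and stop on an object; "force" is the grip in N (left out, the last holds). Time passes only in rows, so rows that repeat a pose let the fingers close, or fill a call up. It gives the time, the measured TCP pose, the force and the opening at its end, in the units of the state.
- observe(): the state, without advancing time (a new reading comes with each control period).
- get_image(name): name is "scene" or "top"; returns a dict with "img" (420x560x3 uint8, red, green, blue), "fx", "fy", "cx", "cy" (pixels), "rvec" (rotation vector, rad) and "tvec" (3), from world to camera coordinates, as OpenCV has them. Camera axes: x right, y down, z forward; pixel columns grow to the right and rows downward; lengths in mm; the calibration is good to about 2 mm. A picture is of the moment at which its call begins. There is no depth.
- ctrl.finish_job(): hands the job in, once; it reports no verdict.
Trained networks look in the newest picture that a camera, given by its name, has taken for a name from the list of things; names that differ only in an ending like _2 or _b are one class to them, and where a whole thing is asked for, a point or a joint stands for the part that bears it (a point fixed in the world has none). Each returns a list of dicts, best first, with "score" (0 to 1); they miss things now and then, are a little off and sometimes report something else, mostly with a low value. They report only what shows in the picture. A call takes as long as a camera call.
- boxes_of(thing, camera): "box" ([left, top, width, height] in pixels, round what is visible of it).
- silhouettes(thing, camera): "mask" (420x560 bool, what is visible of it) and "box" ([left, top, width, height] in pixels, round what is visible of it).
- tip_of(thing, camera): "location" ([column, row] in pixels: a listed point, or the origin of a listed thing).
The state is a dict: "time_s": time; "joints": joint angles; "joint_vel": joint speeds; "joint_efforts": joint torques, N m; "tcp_pos": TCP position; "ee_rot": TCP orientation; "force": force on the tool from outside, world axes, zero at the start; "ft_torque": the same for the moment, N m; "grip_width": finger opening in mm.
Only numpy, scipy, OpenCV 4.12 (cv2) and the standard library are available. Lean on these libraries where they do the work, as an engineer would, in place of code of your own. Each camera call takes 0.05 s, during which the arm holds its last target. There are 200 camera calls.

## Working session

There is one attempt and no reset: what is moved stays moved. The work goes in short steps, Python scripts to look and compute and a tool call to move; the robot and the scene stay as the last step left them, time stands still between calls to the robot, and variables do not carry over. Pictures are saved under pics/ and viewed, about 8 in all and at most 12, crops included, and the job is handed in when it is done.

Besides the shell and the picture viewer there is one more tool, called after "Request:" in YAML: its name, and indented under it one key for each argument. step_arm: Moves the arm, as the interface text tells. Its arguments: {"type":"object","properties":{"steps":{"type":"array","items":{"type":"array"}},"force":{"type":"number"}},"required":["steps"]}

```bash
mkdir -p pics
cat > h.py <<'E'
import numpy as np,cv2
from bench import observe,get_image,ctrl,boxes_of,silhouettes,tip_of
def ray(c,uv,z):
    R,_=cv2.Rodrigues(np.array(c["rvec"],float)); t=np.array(c["tvec"],float).ravel()
    d=R.T@np.array([(uv[0]-c["cx"])/c["fx"],(uv[1]-c["cy"])/c["fy"],1]); o=-R.T@t
    return o+d*(z-o[2])/d[2]
E
python3 - <<'E'
from h import *
s=observe();print(s["time_s"],s["tcp_pos"],s["ee_rot"],s["force"])
ims=[]
for n in("scene","top"):
    c=get_image(n);im=c["img"][:,:,::-1].copy()
    for t,z in(("green_low_lid_top",146.5),("green_tall_lid_top",166.5),("yellow_lid_top",146.5)):
        for r in tip_of(t,n)[:3]: print(n,t,round(r["score"],2),np.round(r["location"]),ray(c,r["location"],z).round())
        for r in silhouettes(t,n)[:2]:
            m=r["mask"];v,u=np.nonzero(m);print("  sil",round(r["score"],2),r["box"],ray(c,(u.mean(),v.mean()),z).round())
    cv2.imwrite(f"pics/{n}0.png",im)
E
```

```text
0.0 [ 209.48046734 -561.98011808  247.170716  ] [[ 9.37018644e-01  3.49278892e-01 -5.62470045e-04]
 [ 3.49279326e-01 -9.37016854e-01  1.83538982e-03]
 [ 1.14019010e-04 -1.91625363e-03 -9.99998157e-01]] [0.59100604 0.24302992 0.66144076]
scene green_low_lid_top 0.73 [252. 332.] [458. 344. 146.]
  sil 0.75 [196.6, 286.4, 106.1, 98.2] [456. 350. 146.]
scene green_tall_lid_top 0.94 [372. 132.] [ 451. -221.  166.]
  sil 0.64 [327.5, 107.0, 82.6, 61.4] [ 450. -198.  167.]
scene yellow_lid_top 0.91 [267. 203.] [576.  71. 147.]
  sil 0.93 [220.8, 169.9, 91.1, 73.1] [575.  80. 146.]
top green_low_lid_top 0.79 [179. 240.] [462. 347. 146.]
  sil 0.71 [145.4, 203.2, 70.8, 76.7] [458. 344. 146.]
top green_tall_lid_top 0.57 [390. 250.] [ 446. -206.  166.]
  sil 0.66 [354.5, 214.2, 72.6, 66.2] [ 452. -206.  166.]
  sil 0.63 [251.1, 167.7, 67.7, 66.4] [572.  72. 166.]
top yellow_lid_top 0.82 [282. 198.] [583.  74. 146.]
  sil 0.82 [249.3, 166.3, 69.1, 69.7] [577.  72. 146.]
```

View pics/scene0.png

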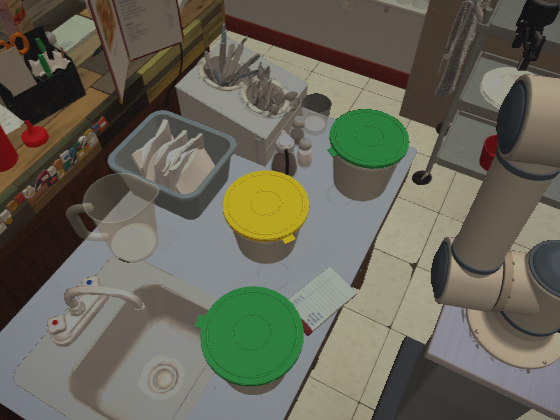

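View pics/top0.png

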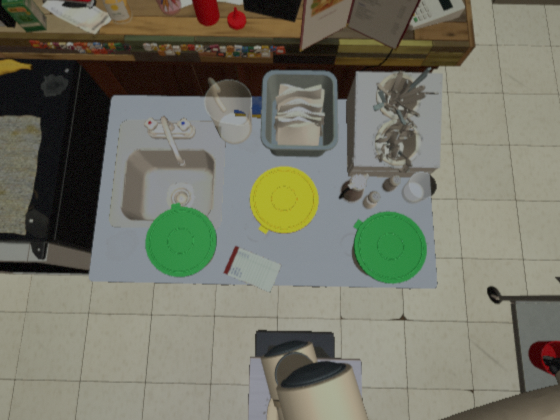

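The scene image shows green lids at about (252,333) and (369,138), with the yellow lid at (266,205). The top image shows green at (181,241) and (390,247), with yellow at (284,199). I'll triangulate by colour to check which green tub is the tall one.

Run:
```python
from h import *
from scipy.optimize import least_squares
def cen(n):
    c=get_image(n);h=cv2.cvtColor(c["img"],cv2.COLOR_RGB2HSV)
    out={}
    for k,a,b in(("g",50,80),("y",22,33)):
        m=cv2.inRange(h,(a,150,60),(b,255,255));m=cv2.morphologyEx(m,cv2.MORPH_OPEN,np.ones((15,15)))
        cs=cv2.findContours(m,0,2)[0];cs=sorted([x for x in cs if cv2.contourArea(x)>1500],key=lambda x:cv2.boundingRect(x)[0])
        out[k]=[cv2.fitEllipse(x)[0] for x in cs]
    return c,out
a,A=cen("scene");b,B=cen("top");print(A,B)
for k in A:
    for p,q in zip(A[k],B[k]):
        f=lambda X:np.concatenate([cv2.projectPoints(X[None],np.array(c["rvec"]),np.array(c["tvec"]),np.array([[c["fx"],0,c["cx"]],[0,c["fy"],c["cy"]],[0,0,1.]]),None)[0].ravel()-w for c,w in((a,p),(b,q))])
        r=least_squares(f,[450.,0,150]);print(k,r.x.round(1),r.cost)
```

```text
{'g': [(251.1727294921875, 335.5877380371094), (368.64013671875, 137.9095458984375)], 'y': [(265.275390625, 205.10704040527344)]} {'g': [(180.51515197753906, 241.48440551757812), (390.537841796875, 247.08493041992188)], 'y': [(283.4977722167969, 199.6121368408203)]}
g [459.2 346.3 135.7] 0.05749708863131197
g [ 453.4 -211.6  155.4] 0.023411485968947255
y [581.   71.5 137.5] 0.034903160854766406
```

Request:
step_arm:
  steps:
    - [[0.045,-0.031,0],0,0]
    - [[0.09,-0.063,0],0,0]
    - [[0.135,-0.095,0],0,0]
    - [[0.18,-0.127,0],0,0]
    - [[0.23,-0.16,0],0,0]
    - [[0.28,-0.19,0],0,0]
    - [[0.32,-0.22,0],0,0]
    - [[0.35,-0.25,0],0,0]
  force: 60

```text
time_s: 1.8
tcp_pos: [451.1, -203.9, 248.3]
ee_rot: [[0.937, 0.35, 0.0], [0.35, -0.937, 0.0], [0.0, 0.0, -1.0]]
force: [0.6, 0.4, 0.5]
grip_width: 0.2
```

Request:
step_arm:
  steps:
    - [[0,-0.003,0.02],0,0]
    - [[0,-0.005,0.04],0,0]
    - [[0,-0.005,0.052],0,0]
    - [[0,-0.005,0.057],0,0]
    - [[0,-0.005,0.061],0,0]
    - [[0,-0.005,0.065],0,0]
    - [[0,-0.005,0.068],0,0]
    - [[0,-0.005,0.07],0,0]

```text
time_s: 2.8
tcp_pos: [448.7, -201.3, 179.7]
ee_rot: [[0.937, 0.349, 0.002], [0.349, -0.937, -0.001], [0.001, 0.002, -1.0]]
force: [-1.3, 0.8, 5.9]
grip_width: -0.0
```

Request:
step_arm:
  steps:
    - [[0,0.004,0.002],0,0]
    - [[0,0.004,0.004],0,0]
    - [[0,0.004,0.005],0,0]
    - [[0,0.004,0.006],0,0]
    - [[0,0.004,0.007],0,0]
    - [[0,0.004,0.008],0,0]
    - [[0,0.004,0.0085],0,0]
    - [[0,0.004,0.009],0,0]

```text
time_s: 3.8
tcp_pos: [450.3, -204.7, 171.0]
ee_rot: [[0.937, 0.35, 0.002], [0.35, -0.937, -0.0], [0.002, 0.001, -1.0]]
force: [-1.7, 1.8, 6.9]
grip_width: -0.3
```

Request:
step_arm:
  steps:
    - [[0,0,0.0003],0,0]
    - [[0,0,0.0006],0,0]
    - [[0,0,0.0009],0,0]
    - [[0,0,0.0012],0,0]
    - [[0,0,0.0014],0,0]
    - [[0,0,0.0016],0,0]
    - [[0,0,0.0018],0,0]
    - [[0,0,0.002],0,0]

```text
time_s: 4.8
tcp_pos: [450.3, -204.7, 171.0]
ee_rot: [[0.937, 0.349, 0.004], [0.349, -0.937, -0.001], [0.003, 0.002, -1.0]]
force: [-4.9, 4.1, 15.3]
grip_width: 0.2
```

The stop was hard at TCP 171 (lid at 154), with force rising to 15 N, so the tall lid is home. Next I'll lift and move to the low tub.

Request:
step_arm:
  steps:
    - [[0,0,-0.03],0,0]
    - [[0,0,-0.08],0,0]
    - [[0.015,-0.038,-0.08],0,0]
    - [[0.034,-0.087,-0.08],0,0]
    - [[0.053,-0.136,-0.08],0,0]
    - [[0.072,-0.185,-0.08],0,0]
    - [[0.09,-0.23,-0.08],0,0]
    - [[0.1,-0.256,-0.08],0,0]

```text
time_s: 5.8
tcp_pos: [454.0, 72.1, 247.5]
ee_rot: [[0.936, 0.351, 0.001], [0.351, -0.936, 0.0], [0.001, -0.0, -1.0]]
force: [0.8, 0.3, -0.4]
grip_width: -0.3
```

Request:
step_arm:
  steps:
    - [[0.015,-0.038,0],0,0]
    - [[0.034,-0.087,0],0,0]
    - [[0.053,-0.136,0],0,0]
    - [[0.072,-0.185,0],0,0]
    - [[0.09,-0.23,0],0,0]
    - [[0.1,-0.256,0],0,0]
    - [[0.1,-0.256,0.02],0,0]
    - [[0.1,-0.256,0.04],0,0]

```text
time_s: 6.8
tcp_pos: [458.5, 345.2, 206.5]
ee_rot: [[0.937, 0.35, 0.0], [0.35, -0.937, 0.0], [0.0, -0.0, -1.0]]
force: [0.6, -0.3, -0.1]
grip_width: -0.2
```

Contact is expected at about TCP 164 and home at 151, which is a 55.5 mm shift.

Request:
step_arm:
  steps:
    - [[0,0,0.02],0,0]
    - [[0,0,0.033],0,0]
    - [[0,0,0.038],0,0]
    - [[0,0,0.042],0,0]
    - [[0,0,0.045],0,0]
    - [[0,0,0.048],0,0]
    - [[0,0,0.05],0,0]
    - [[0,0,0.052],0,0]

```text
time_s: 7.8
tcp_pos: [458.7, 344.9, 157.3]
ee_rot: [[0.937, 0.349, 0.002], [0.349, -0.937, 0.001], [0.002, -0.0, -1.0]]
force: [-2.6, -2.7, 5.7]
grip_width: 0.2
```

Request:
step_arm:
  steps:
    - [[0,0,0.001],0,0]
    - [[0,0,0.002],0,0]
    - [[0,0,0.003],0,0]
    - [[0,0,0.0035],0,0]
    - [[0,0,0.004],0,0]
    - [[0,0,0.0045],0,0]
    - [[0,0,0.005],0,0]
    - [[0,0,0.005],0,0]

```text
time_s: 8.8
tcp_pos: [458.7, 344.9, 152.1]
ee_rot: [[0.937, 0.349, 0.002], [0.349, -0.937, 0.001], [0.002, -0.0, -1.0]]
force: [-2.2, -1.5, 6.3]
grip_width: 0.3
```

Request:
step_arm:
  steps:
    - [[0,0,0.0004],0,0]
    - [[0,0,0.0008],0,0]
    - [[0,0,0.0012],0,0]
    - [[0,0,0.0016],0,0]
    - [[0,0,0.002],0,0]
    - [[0,0,0.0024],0,0]
    - [[0,0,0.0027],0,0]
    - [[0,0,0.003],0,0]

```text
time_s: 9.8
tcp_pos: [458.7, 344.9, 151.0]
ee_rot: [[0.937, 0.349, 0.003], [0.349, -0.937, 0.002], [0.003, -0.001, -1.0]]
force: [-5.0, -4.7, 13.4]
grip_width: 0.2
```

It stopped hard at 151.0 (lid at 134), so the low lid is home. I'll retreat and check.

Request:
step_arm:
  steps:
    - [[0,0,-0.03],0,0]
    - [[0,0,-0.07],0,0]
    - [[0,0,-0.11],0,0]
    - [[-0.02,0.05,-0.12],0,0]
    - [[-0.04,0.1,-0.12],0,0]
    - [[-0.06,0.15,-0.12],0,0]
    - [[-0.08,0.2,-0.12],0,0]
    - [[-0.08,0.2,-0.12],0,0]

```text
time_s: 10.8
tcp_pos: [453.6, 126.5, 268.3]
ee_rot: [[0.939, 0.345, 0.002], [0.345, -0.939, -0.0], [0.002, 0.001, -1.0]]
force: [0.5, 0.6, 0.2]
grip_width: -0.2
```

Run:
```python
from h import *
a=get_image("scene")["img"];b=get_image("top")["img"]
cv2.imwrite("pics/end.png",cv2.resize(np.hstack([a,b])[:,:,::-1],(800,300)))
s=observe();print(s["time_s"],s["tcp_pos"],s["force"])
```

```text
10.9 [453.51585578 129.22958492 267.87323892] [-0.06092145  0.32402174  0.89383409]
```

View pics/end.png

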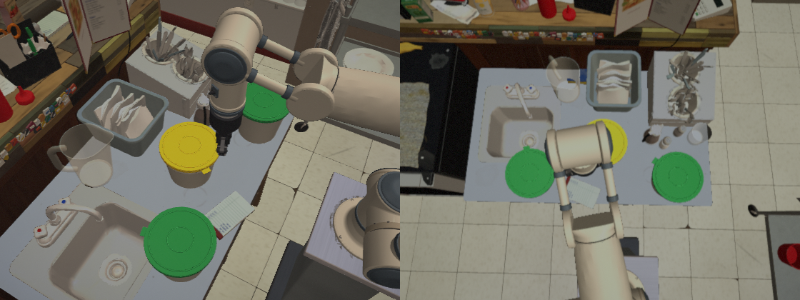

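The tubs are upright and in place, the yellow lid looks untouched, and the arm is clear. I'm handing the job in.

```bash
python3 -c "
from bench import ctrl
print(ctrl.finish_job())"
```

```text
the job is handed in; nothing more can be done
None
```

I pressed both green lids down with the closed gripper, within about 10 mm of their centres, and never touched the yellow lid. I handed the job in at about 11 s; no verdict came back.

- **Tall green lid:** it resisted with about 6–7 N, then stopped hard with the tool at 171.0 mm. That puts the lid top at 154 mm, and the force rose to 15 N at the stop.
- **Low green lid:** it resisted with about 6 N, then stopped hard with the tool at 151.0 mm. That puts the lid top at 134 mm, and the force rose to 13 N at the stop.
- **Final look:** one last picture from each camera showed all three tubs upright and in place by eye, the yellow lid apparently still up, and the arm clear of everything. I did not measure the lids again after pressing.
- **Disagreement:** finding the lids from the two cameras before the moves gave heights about 10 mm lower than the stated start heights. I used it only for position and to tell the tall tub from the low one. The lid heights above come from where the tool stopped against each lid.

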